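Load an umbrella handle in the drilling jig and hold the drill guide at the mark

TASK

Take the bamboo umbrella handle that has a round knob at one end from the stock rest and lay it down, without dropping it, in the two V saddles of the drilling jig, centred between them, with its knob pointing away from the spring barrel. Then pull the jig's spring-return slide out by its upright wooden post until its pointer lines up with the dark blade of the steel clip on the scale, and finish while still holding the slide there with the gripper: it springs back if let go. Leave the plain rod and everything else on the table where they are.

Things in the scene. Friction and masses are not known exactly. Their poses are not given: they have to be found in the camera images.
- handle: umbrella handle: loose bamboo rod 26 mm thick, 180 mm long, with a 36 mm ball knob centred on its +x end (reaching x = +108 mm); origin on the axis at mid-length, x along the rod towards the knob; 60 to 120 g. Starts in either groove of the stock rest, axis 42 mm above the table, knob pointing roughly away from the robot
- handle_mid (a point): centre of the handle's rod (mid-length, on the axis); the place to grip it, between the two grooved supports of the rest
- handle_knob (a point): centre of the handle's ball knob, 90 mm from handle_mid
- jig: fixed drilling jig: plywood board 220 (x) by 400 mm (y from -250 to +150), 18 mm thick; origin on the table, x away from the robot, y along the slide in the pulling direction. Two V saddles (90 degree grooves along y, 14 mm long, 40 mm wide at the mouth, tops 77 mm above table) at x = +50, y = -50 and +50 mm. The slide runs at x = -60 mm; dark spring barrel at the -y end
- seat (a point): midpoint between the two saddles at the height of a seated handle's axis (75 mm above the table; jig x = +50, y = 0 mm); same axes as the jig. A handle seated properly has its middle here and its knob towards +y
- slide: spring-return slide: aluminium carriage (top 50 mm above table) with the post, the pointer and a drill-guide arm, 75 mm behind the post in y, that passes over the saddle line 103 mm above the table. Jig axes; origin at table height under the post. Slides along jig +y, 150 mm at most, from home (post at jig y = -75 mm); the spring pulls back with 3 N at home plus 50 N per metre (6 to 9 N at the mark)
- post (a point): point on the axis of the upright wooden pull post, a 24 mm diameter cylinder standing from 50 to 116 mm above the table; this point is 95 mm above the table, a good grip height
- pointer (a point): tip of the slide's dark steel pointer, a 4 mm wide blade level with the post in y, 46 mm from the post's axis towards the robot, 47 mm above the table
- mark: steel clip (24 x 14 mm, 4 mm wide dark blade on top, along x) fixed on the scale strip on the robot's side of the slide, jig x = -98 mm; origin at its underside centre, 26 mm above the table, axes as the jig. Its place along y varies: 65 to 125 mm of slide travel from home. The slide is at the mark when pointer and blade have the same jig y
- rest: wooden stock rest fixed to the table: 150 x 150 mm base 8 mm thick with two parallel V grooves along its x, 90 mm apart, each on two 14 mm supports at x = -55 and +55 mm; origin under its centre, on the table
- spare_mid (a point): middle of the spare rod: a plain 180 mm bamboo rod, 26 mm thick, no knob, lying in the other groove of the stock rest; leave it there
- hub: turned wooden ring 44 mm across, 28 mm high, lying on the end of the jig board beside the spring barrel; leave alone
- cap: turned brass umbrella cap 40 mm across, 32 mm high, standing between the robot and the gap between jig and stock rest; leave alone
- mallet: wooden mallet lying on the left side of the table; leave alone
- tin: closed steel tin 74 mm across, 100 mm high, beyond the jig at the back; leave alone
- jar: amber jar with steel cap, 68 mm across, 110 mm high, at the back left; leave alone
- bowl: open steel bowl 150 mm across, 60 mm high, on the right side; leave alone
Mind the look-alikes: they are no part of the job. What is shaped like the handle but orange or red is not meant.

How it is judged:
By the outcome, as a careful person would: the job done as asked, in the order asked, and still so for the second after the job is handed in, while the arm keeps its last pose, push and grip.
It also fails if it takes over 51 s, if anything falls off the work surface, if the arm or the gripper's body presses on something with over 40 N, if the wrist force passes 120 N, or if a joint passes its speed limit or range.

ROBOT

A 6-joint arm with a two-finger parallel gripper is mounted at the origin on the work surface. World frame = base frame: x ahead of the robot, y to its left, z up, the work surface at z = 0. Lengths are in m, angles in rad, forces in N, time in s.
With the tool pointing down it reaches from about 0.3 to 0.775 m from the base axis. Payload 14.6 kg.
Tool frame: the origin (TCP) lies midway between the tips of the shut fingers; the grasp point (between the pads) lies 19 mm behind it (manip.grip_point_offset is the distance from the TCP to the grasp point, in m); z points along the fingers, y is the direction in which the jaws open and shut (so a half turn about z gives the same grasp; the last joint's range is limited). The gripper opens to 94 mm and grips with 3 to 60 N. Pads are 16 mm wide; open, the fingers measure 119 mm over their backs; the gripper's body (75 mm by 177 mm) begins 78 mm behind the grasp point.
Start: joints at [-1.328, 0.3, 1.521, -0, 1.321, -0.067], TCP at [0.168, -0.524, 0.205] pointing down, gripper open.
Joint ranges: [-3.03, 3.03], [-0.79, 2.21], [0.23, 2.52], [-1.04, 4.18], [0, 3.07], [-2.55, 2.55]. Speed limits (rad/s): [2.22, 2.22, 2.57, 3.14, 3.14, 3.14].

INTERFACE

Orientations are given as a unit quaternion [w, x, y, z].
In Python, from station import manip gives the robot as it stands. The module is installed in compiled form; this text tells all that it offers.
- The arm moves only by the tool send_rows, never from a script. Its arguments are lists of equal length, an entry for each row: "offset": the shift along the tool's x, y, z in cm, a list of three; "angular": the turn, a rotation vector about the tool's x, y, z in rad, a list of three. In form: {"offset": [[dx, dy, dz], ...], "angular": [[wx, wy, wz], ...]}. A call has 1 to 8 rows; each row is the pose to reach, as a shift and turn from the pose commanded when the call began, along the tool's axes at that moment; what a row does not reach only later rows make up. A row lasts 1/12 s, in which the tool goes at most 41.7 mm and 7.16 degrees, less where a joint would pass 70% of its speed; a pose out of reach is approached as far as the arm can. A call with a gripper value outside its range is refused whole. "claw" is the closure, from 0 (fully open) to 1 (shut), set as the call begins (left out, the last holds). The fingers move at their own pace and stop on an object; "grip_force" is the grip in N (left out, the last holds). Time passes only in rows, so rows that repeat a pose let the fingers close. It gives the time, the measured TCP pose, the force and the opening at its end, in the units of the state.
- manip.get_state(): the state, without advancing time (a new reading comes with each control period).
- manip.capture(name): name is "scene" or "top" or "wrist"; returns the picture (384x512x3 uint8, red, green, blue); there is no depth.
- manip.get_calibration(name): a dict with "fx", "fy", "cx", "cy" (pixels), "rvec" (rotation vector, rad) and "tvec" (3), from world to camera coordinates, as OpenCV has them; the wrist camera has in their place "tool_from_camera" (4x4, takes a point from camera to tool coordinates, whose origin is the TCP and whose axes are the flange's). Camera axes: x right, y down, z forward; pixel columns grow to the right and rows downward; lengths in m; the calibration is good to about 2 mm. The wrist camera is an equidistant fisheye: a pixel r from the principal point sees the ray r / f radians off the axis. A picture is of the moment at which its call begins: read the wrist's pose just before it. get_calibration takes no time and is no camera call.
- manip.job_done(): hands the job in, once; it reports no verdict.
Trained networks look in the newest picture that a camera, given by its name, has taken for a name from the list of things; names that differ only in an ending like _2 or _b are one class to them, and where a whole thing is asked for, a point or a joint stands for the part that bears it (a point fixed in the world has none). Each returns a list of dicts, best first, with "score" (0 to 1); they miss things now and then, are a little off and sometimes report something else, mostly with a low value. They report only what shows in the picture. A call takes as long as a camera call. They do not tell look-alikes from the thing itself.
- manip.look_for(camera, thing): "xy" ([column, row] in pixels, amid what is visible of it).
- manip.spot_point(camera, thing): "xy" ([column, row] in pixels: a listed point, or the origin of a listed thing).
The state is a dict: "time": time; "q": joint angles; "qd": joint speeds; "joint_efforts": joint torques, N m; "tcp_pos": TCP position; "ee_rot": TCP orientation; "wrist_force": force on the tool from outside, world axes, zero at the start; "wrist_torque": the same for the moment, N m; "opening": finger opening in m.
Only numpy, scipy, OpenCV 4.12 (cv2) and the standard library are available. Lean on these libraries where they do the work, as an engineer would, in place of code of your own. Each camera call takes 0.05 s, during which the arm holds its last target.

## Working session

There is one attempt and no reset: what is moved stays moved. The work goes in short steps, Python scripts to look and compute and a tool call to move; the robot and the scene stay as the last step left them, time stands still between calls to the robot, and variables do not carry over. Pictures are saved under pics/ and viewed, and the job is handed in when it is done.

Besides the shell and the picture viewer there is one more tool, called as name(argument=value, ...) on one line, values as JSON. send_rows: Moves the arm, as the interface text tells. Its arguments: {"type":"object","properties":{"offset":{"type":"array","items":{"type":"array","items":{"type":"number"}}},"angular":{"type":"array","items":{"type":"array","items":{"type":"number"}}},"claw":{"type":"number"},"grip_force":{"type":"number"}},"required":["offset","angular"]}

```bash
mkdir -p pics; cat > h.py <<'E'
import numpy as np, cv2
from station import manip
def cal(n):
    c=manip.get_calibration(n); K=np.array([[c['fx'],0,c['cx']],[0,c['fy'],c['cy']],[0,0,1.]])
    return K,np.array(c['rvec'],float),np.array(c['tvec'],float)
def px2w(n,xy,z):
    K,r,t=cal(n); R=cv2.Rodrigues(r)[0]; d=R.T@(np.linalg.inv(K)@np.array([xy[0],xy[1],1.])); o=-R.T@t
    return o+d*(z-o[2])/d[2]
def w2px(n,p):
    K,r,t=cal(n); return cv2.projectPoints(np.array(p,float).reshape(-1,1,3),r,t,K,None)[0].reshape(-1,2)
def save(n,im,crop=None,s=1):
    if crop: im=im[crop[1]:crop[3],crop[0]:crop[2]]
    if s!=1: im=cv2.resize(im,None,fx=s,fy=s,interpolation=cv2.INTER_CUBIC)
    cv2.imwrite('pics/'+n+'.png',im[...,::-1])
def R_of(q): 
    from scipy.spatial.transform import Rotation as S
    return S.from_quat([q[1],q[2],q[3],q[0]]).as_matrix()
def wrist_px2w(st,xy,z):
    c=manip.get_calibration('wrist'); T=np.array(c['tool_from_camera'])
    u=np.array([(xy[0]-c['cx'])/c['fx'],(xy[1]-c['cy'])/c['fy']]); th=np.linalg.norm(u)
    d=np.array([*(u/max(th,1e-9)*np.sin(th)),np.cos(th)])
    R=R_of(st['ee_rot']); o=np.array(st['tcp_pos'])+R@T[:3,3]; d=R@T[:3,:3]@d
    return o+d*(z-o[2])/d[2]
def wrist_w2px(st,p):
    c=manip.get_calibration('wrist'); T=np.array(c['tool_from_camera'])
    R=R_of(st['ee_rot']); pt=R.T@(np.array(p)-np.array(st['tcp_pos'])); pc=T[:3,:3].T@(pt-T[:3,3])
    th=np.arctan2(np.linalg.norm(pc[:2]),pc[2]); u=pc[:2]/np.linalg.norm(pc[:2])*th
    return np.array([c['cx']+c['fx']*u[0],c['cy']+c['fy']*u[1]])
E
python3 - <<'E'
from h import *
np.set_printoptions(precision=4,suppress=True)
s=manip.get_state();print(s, manip.grip_point_offset)
for n in('scene','top'):
    im=manip.capture(n); save(n+'0',im); np.save(n+'0.npy',im)
    for t,z in(('handle_mid',.042),('handle_knob',.042),('spare_mid',.042),('seat',.075),('post',.095),('pointer',.047),('mark',.026),('jig',0),('rest',0),('slide',0)):
        for d in manip.spot_point(n,t)[:2]: print(n,t,round(d['score'],2),np.round(d['xy'],1),px2w(n,d['xy'],z))
E
```

```text
{'time': 0.0, 'q': array([-1.3276,  0.3004,  1.5216, -0.    ,  1.3207, -0.0666]), 'qd': array([ 0.0004, -0.0009, -0.0014,  0.0016,  0.0001,  0.0005]), 'joint_efforts': array([  0.001 , -53.1804, -35.2736,   0.0709,   0.0244,  -0.0001]), 'tcp_pos': array([ 0.1676, -0.5236,  0.2049]), 'ee_rot': array([-0.0006,  0.988 ,  0.1543, -0.0001]), 'wrist_force': array([-0.1924,  0.29  ,  0.7831]), 'wrist_torque': array([ 0.0151,  0.0377, -0.0105]), 'opening': 0.0939094457247571} 0.0188
scene handle_mid 0.76 [347.4 190.5] [0.5275 0.2419 0.042 ]
scene handle_mid 0.66 [329.2 161.3] [0.3546 0.2505 0.042 ]
scene handle_knob 0.86 [351.2 210.7] [0.6225 0.2132 0.042 ]
scene handle_knob 0.79 [183.7 188.4] [ 0.397  -0.2318  0.042 ]
scene spare_mid 0.59 [375.5 190.3] [0.5468 0.3231 0.042 ]
scene spare_mid 0.56 [346.1 190.5] [0.5265 0.2382 0.042 ]
scene seat 0.8 [216.5 219.1] [ 0.6109 -0.1622  0.075 ]
scene seat 0.65 [212.3 225.7] [ 0.6353 -0.1768  0.075 ]
scene post 0.89 [178.2 193.9] [ 0.5    -0.2505  0.095 ]
scene post 0.5 [330.9 267.2] [0.8662 0.0544 0.095 ]
scene pointer 0.96 [181.8 197.3] [ 0.4495 -0
[... 363 characters left out ...]
ob 0.91 [174.  181.2] [0.625  0.2219 0.042 ]
top handle_knob 0.91 [325.  249.1] [ 0.3556 -0.2215  0.042 ]
top spare_mid 0.82 [144.2 209.9] [0.5439 0.3222 0.042 ]
top seat 0.66 [294.7 171.1] [ 0.6035 -0.1591  0.075 ]
top post 0.78 [326.3 200.8] [ 0.4952 -0.2388  0.095 ]
top post 0.68 [329.7 216.5] [ 0.4466 -0.2417  0.095 ]
top pointer 0.82 [328.5 215.2] [ 0.4578 -0.2473  0.047 ]
top pointer 0.72 [411.4 211.3] [ 0.4392 -0.5049  0.047 ]
top mark 0.63 [171.9 210.9] [0.5335 0.239  0.026 ]
top mark 0.5 [300.9 221.4] [ 0.4516 -0.1618  0.026 ]
top jig 0.71 [297.9 191. ] [ 0.5551 -0.169   0.    ]
top rest 0.59 [159.1 211. ] [0.5431 0.2845 0.    ]
top slide 0.86 [322.1 202.1] [ 0.5093 -0.2416  0.    ]
```

```bash
python3 - <<'E'
from h import *
for n in('scene','top'):
    im=np.load(n+'0.npy'); print(im.shape)
im=np.load('top0.npy'); save('t_rest',im,(110,130,240,310),3)
save('t_jig',im,(240,120,430,270),4)
E
```

```text
(384, 512, 3)
(384, 512, 3)
```

View pics/scene0.png

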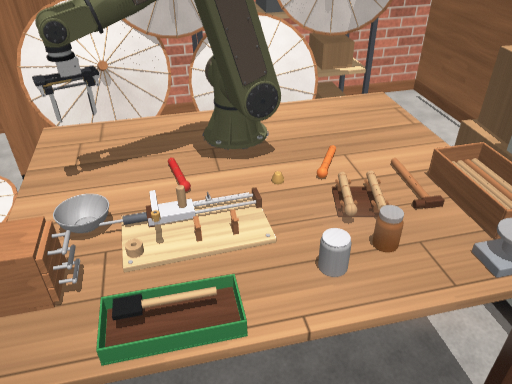

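View pics/top0.png

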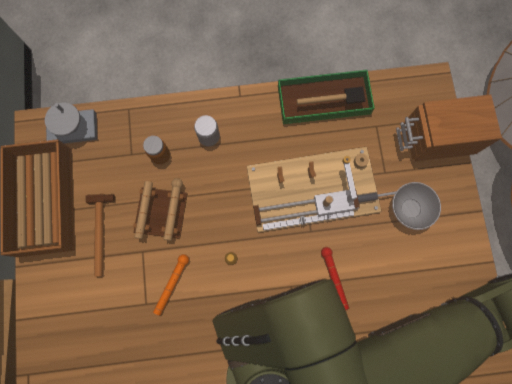

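```bash
sleep 1; ls pics
```

```text
scene0.png
t_jig.png
t_rest.png
top0.png
```

View pics/t_rest.png

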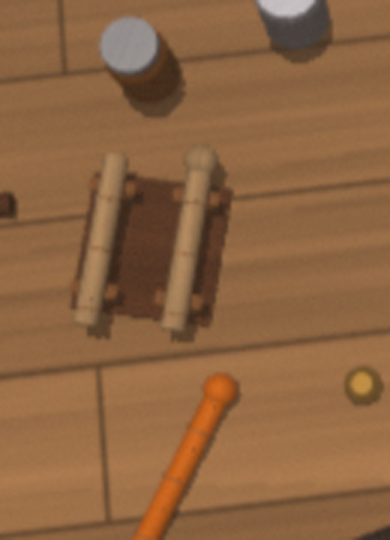

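View pics/t_jig.png

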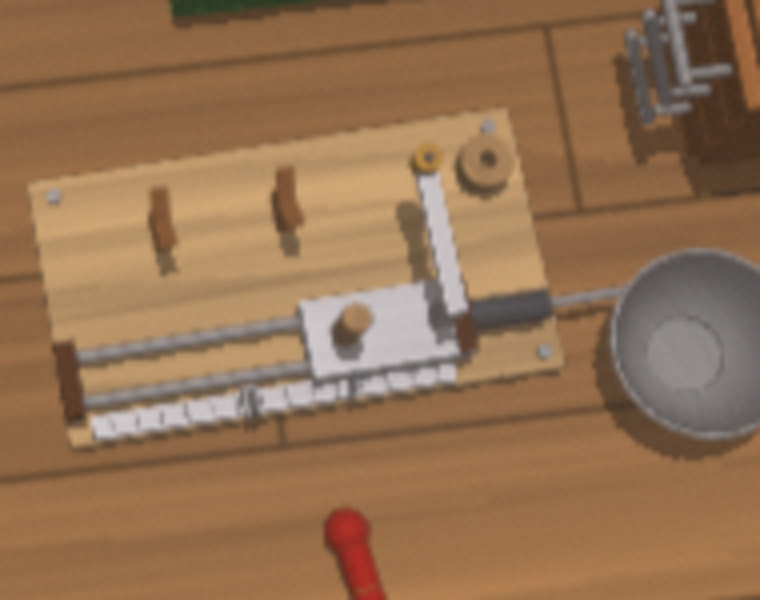

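The handle that is meant is the bamboo one with its knob at top-image (177,183), in the right groove of the rest. The others are the plain bamboo spare at (144,210), the orange look-alike at (172,285) and the red look-alike at (335,275), and the enlarged crop confirms this. The jig is at (315,190), with its barrel on the right, so its +y points left. I'll get coarse poses from the top view first.

```bash
python3 - <<'E'
from h import *
np.set_printoptions(precision=4,suppress=True)
def f(x,y,z): return px2w('top',(240+x/4,120+y/4),z)
TL,TR,BR,BL=[f(*p,.018)[:2] for p in((30,185),(507,108),(563,368),(73,448))]
print(TL,TR,BR,BL,[np.linalg.norm(a) for a in(TL-TR,BL-BR,TL-BL,TR-BR)])
# model coords: TL=(110,150),TR=(110,-250),BR=(-110,-250),BL=(-110,150)
m=np.array([(.11,.15),(.11,-.25),(-.11,-.25),(-.11,.15)]);w=np.array([TL,TR,BR,BL])
mc=m-m.mean(0);wc=w-w.mean(0);th=np.arctan2((mc[:,0]*wc[:,1]-mc[:,1]*wc[:,0]).sum(),(mc*wc).sum())
R=np.array([[np.cos(th),-np.sin(th)],[np.sin(th),np.cos(th)]]);o=w.mean(0)-R@m.mean(0)
print('jig',o,th,'seat',o+R@[.05,0],'post',o+R@[-.06,-.075])
S=[f(162,187,.077),f(286,170,.077)];print('saddle tops far',S)
print('clip blade',R.T@(f(250,398,.035)[:2]-o),'pointer',R.T@(f(352,385,.047)[:2]-o),'posttop',R.T@(f(358,318,.116)[:2]-o))
k=px2w('top',(110+201/3,130+160/3),.042);t=px2w('top',(110+174/3,130+323/3),.042);print('knob',k,'tail',t,np.linalg.norm(k-t),'yaw',np.arctan2(*(k-t)[[1,0]]), 'mid',(k+t)/2)
s=manip.get_state();im=manip.capture('wrist');save('w0',im)
c=manip.get_calibration('wrist');print(c)
E
```

```text
[ 0.6525 -0.0157] [ 0.6706 -0.4111] [ 0.4523 -0.4186] [ 0.4353 -0.0247] [np.float64(0.3958714925681452), np.float64(0.39427642442777644), np.float64(0.21743337547461208), np.float64(0.21844055116408945)]
jig [ 0.5505 -0.1676] 0.042912906307039214 seat [ 0.6005 -0.1654] post [ 0.4938 -0.2451]
saddle tops far [array([ 0.6222, -0.1169,  0.077 ]), array([ 0.6242, -0.2146,  0.077 ])]
clip blade [-0.0947  0.005 ] pointer [-0.0991 -0.0735] posttop [-0.0595 -0.075 ]
knob [0.6169 0.213  0.042 ] tail [0.4481 0.2549 0.042 ] 0.1739285475887865 yaw -0.24292889790749808 mid [0.5325 0.234  0.042 ]
{'fx': 297.3186396354542, 'fy': 297.3186396354542, 'cx': 260.74435502952423, 'cy': 194.70190590362088, 'tool_from_camera': array([[-0.0004, -0.9633, -0.2683,  0.0777],
       [ 1.    , -0.0004, -0.0001,  0.0002],
       [ 0.    , -0.2683,  0.9633, -0.1795],
       [ 0.    ,  0.    ,  0.    ,  1.    ]])}
```

View pics/w0.png

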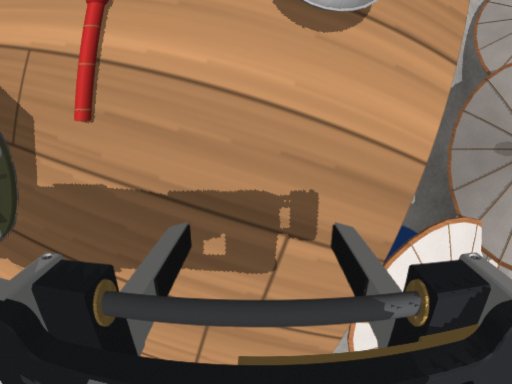

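send_rows(offset=[[36.7, -22.3, -12.5], [36.7, -22.3, -12.5], [36.7, -22.3, -12.5], [36.7, -22.3, -12.5], [36.7, -22.3, -12.5], [36.7, -22.3, -12.5], [36.7, -22.3, -12.5], [36.7, -22.3, -12.5]], angular=[[0, 0, 0.266], [0, 0, 0.266], [0, 0, 0.266], [0, 0, 0.266], [0, 0, 0.266], [0, 0, 0.266], [0, 0, 0.266], [0, 0, 0.266]])

```text
time: 1.82
tcp_pos: [0.3767, -0.2823, 0.2987]
ee_rot: [0.0, 1.0, 0.022, 0.0]
wrist_force: [0.2, -0.4, 1.5]
opening: 0.0943
```

send_rows(offset=[[3.8, -3.9, -1.5], [7.7, -7.9, -3.1], [7.7, -7.9, -3.1], [7.7, -7.9, -3.1], [7.7, -7.9, -3.1]], angular=[[0, 0, 0], [0, 0, 0], [0, 0, 0], [0, 0, 0], [0, 0, 0]])

```text
time: 2.23
tcp_pos: [0.45, -0.2008, 0.329]
ee_rot: [0.0, 1.0, 0.023, 0.0]
wrist_force: [-0.2, 0.4, -0.1]
opening: 0.0939
```

```bash
python3 - <<'E'
from h import *
np.set_printoptions(precision=4,suppress=True)
s=manip.get_state();im=manip.capture('wrist');save('w1',im);np.save('w1.npy',im)
import pickle;pickle.dump(s,open('w1.pkl','wb'));print(s['time'],s['tcp_pos'],s['ee_rot'])
for t,z in(('seat',.075),('post',.095),('pointer',.047),('mark',.026),('jig',0),('slide',0)):
    for d in manip.spot_point('wrist',t)[:1]: print(t,round(d['score'],2),d['xy'],wrist_px2w(s,d['xy'],z))
o=np.array([.5505,-.1676]);th=.0429;R=np.array([[np.cos(th),-np.sin(th)],[np.sin(th),np.cos(th)]])
for n,p in dict(post=(-.06,-.075,.116),ptr=(-.106,-.075,.047),sA=(.05,-.05,.077),sB=(.05,.05,.077)).items():
    print(n,wrist_w2px(s,[*(o+R@p[:2]),p[2]]))
E
```

```text
2.2333 [ 0.45   -0.2008  0.329 ] [0.0001 0.9997 0.0232 0.0001]
seat 0.91 [241.5, 61.4] [ 0.6041 -0.1664  0.075 ]
post 0.7 [293.5, 139.7] [ 0.4943 -0.2448  0.095 ]
pointer 0.79 [285.6, 167.9] [ 0.445  -0.2407  0.047 ]
mark 0.5 [238.1, 155.4] [ 0.4585 -0.1637  0.026 ]
jig 0.59 [242.4, 98.9] [ 0.5523 -0.1655  0.    ]
slide 0.74 [286.2, 133.8] [ 0.496  -0.2425  0.    ]
post [295.4131 141.4423]
ptr [289.722  166.3806]
sA [275.6491  63.5778]
sB [206.1032  64.6856]
```

View pics/w1.png

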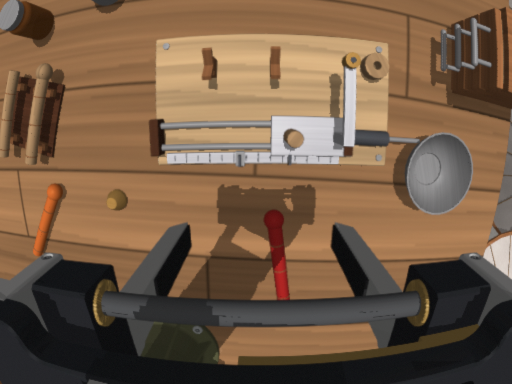

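```bash
python3 - <<'E'
from h import *
im=np.load('w1.npy'); save('w1a',im,(145,30,345,180),4)
E
```

```text
(no output)
```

View pics/w1a.png

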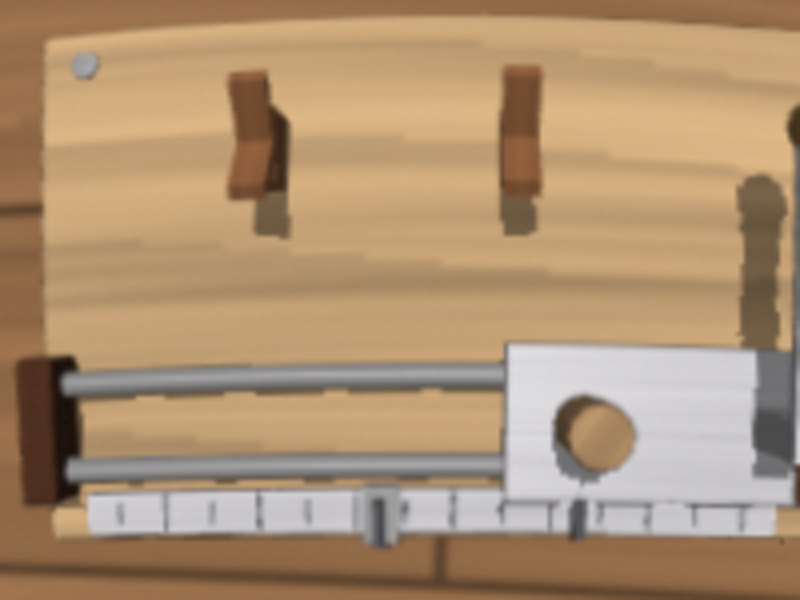

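```bash
python3 - <<'E'
from h import *
import pickle
np.set_printoptions(precision=4,suppress=True)
s=pickle.load(open('w1.pkl','rb'))
f=lambda x,y,z: wrist_px2w(s,(145+x/4,30+y/4),z)
A=[f(248,73,.077),f(242,197,.077)];B=[f(523,67,.077),f(521,194,.077)]
a=(A[0]+A[1])/2;b=(B[0]+B[1])/2
print(A,B,'seat',(a+b)/2,np.linalg.norm(a-b),'yaw',np.arctan2(-(a-b)[0],(a-b)[1]))
print('post',f(601,437,.116),'ptr',f(578,520,.047),'blade',f(380,515,.036))
print(f(45,40,.018))
h=lambda x,y: wrist_px2w(s,(x,y),.042)
k,t=h(44,72),h(32,160);print(k,t,np.linalg.norm(k-t),np.arctan2(*(k-t)[[1,0]]))
E
```

```text
[array([ 0.6233, -0.1155,  0.077 ]), array([ 0.5765, -0.1156,  0.077 ])] [array([ 0.628 , -0.2144,  0.077 ]), array([ 0.5804, -0.2159,  0.077 ])] seat [ 0.6021 -0.1654  0.077 ] 0.09967195243099038 yaw 0.04326645066026083
post [ 0.4967 -0.2447  0.116 ] ptr [ 0.458  -0.2461  0.047 ] blade [ 0.4546 -0.1676  0.036 ]
[ 0.6552 -0.0143  0.018 ]
[0.6177 0.2131 0.042 ] [0.4484 0.2524 0.042 ] 0.17375994765179292 -0.2282808770567253
```

send_rows(offset=[[10, -43.1, 13], [10, -43.1, 13], [10, -43.1, 13], [10, -43.1, 13], [10, -43.1, 13], [10, -43.1, 13], [10, -43.1, 13], [10, -43.1, 13]], angular=[[0, 0, 0.28], [0, 0, 0.28], [0, 0, 0.28], [0, 0, 0.28], [0, 0, 0.28], [0, 0, 0.28], [0, 0, 0.28], [0, 0, 0.28]])

```text
time: 3.25
tcp_pos: [0.5064, 0.1058, 0.237]
ee_rot: [-0.0, 0.993, -0.118, 0.0]
wrist_force: [0.4, 0.3, 0.8]
opening: 0.0941
```

send_rows(offset=[[-0.2, -3.7, 1.1], [-0.4, -7.4, 2.1], [-0.7, -11, 3.1], [-0.7, -13.1, 3.7], [-0.7, -13.1, 3.7], [-0.7, -13.1, 3.7]], angular=[[0, 0, 0], [0, 0, 0], [0, 0, 0], [0, 0, 0], [0, 0, 0], [0, 0, 0]])

```text
time: 3.75
tcp_pos: [0.5301, 0.2334, 0.1997]
ee_rot: [0.0, 0.993, -0.117, -0.001]
wrist_force: [-0.5, -0.5, -0.1]
opening: 0.094
```

```bash
python3 - <<'E'
from h import *
np.set_printoptions(precision=4,suppress=True)
s=manip.get_state();im=manip.capture('wrist');save('w2',im);np.save('w2.npy',im)
import pickle;pickle.dump(s,open('w2.pkl','wb'));print(s['time'],s['tcp_pos'],s['ee_rot'],s['q'])
for t,z in(('handle_mid',.042),('handle_knob',.042),('spare_mid',.042)):
    for d in manip.spot_point('wrist',t)[:2]: print(t,round(d['score'],2),d['xy'],wrist_px2w(s,d['xy'],z))
E
```

```text
3.75 [0.5301 0.2334 0.1997] [ 0.0003  0.9931 -0.1173 -0.0006] [ 0.3515  0.3704  1.4408 -0.0001  1.3317  2.1576]
handle_mid 0.82 [273.9, 323.3] [0.3223 0.2633 0.042 ]
handle_mid 0.81 [257.0, 180.2] [0.5323 0.2369 0.042 ]
handle_knob 0.76 [296.3, 277.0] [0.3936 0.2174 0.042 ]
handle_knob 0.6 [264.4, 104.1] [0.6155 0.2082 0.042 ]
spare_mid 0.66 [181.7, 183.3] [0.55   0.3252 0.042 ]
```

View pics/w2.png

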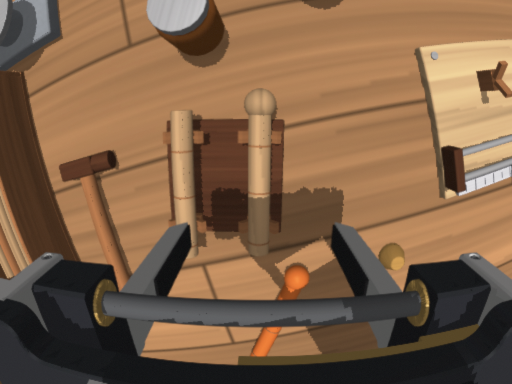

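```bash
python3 - <<'E'
from h import *
import pickle
np.set_printoptions(precision=4,suppress=True)
s=pickle.load(open('w2.pkl','rb'));R=R_of(s['ee_rot'])
for p in((260.5,103),(259.5,140),(259.5,180),(259,215),(259,252)):
    w=wrist_px2w(s,p,.042);print(p,w,'tool',R.T@(w-s['tcp_pos']))
save('w2a',np.load('w2.npy'),(160,80,300,265),3)
E
```

```text
(260.5, 103) [0.6177 0.2122 0.042 ] tool [0.0903 0.0001 0.1576]
(259.5, 140) [0.5771 0.2231 0.042 ] tool [ 0.0482 -0.001   0.1577]
(259.5, 180) [0.5318 0.234  0.042 ] tool [ 0.0017 -0.0011  0.1577]
(259, 215) [0.4901 0.2447 0.042 ] tool [-0.0414 -0.0018  0.1578]
(259, 252) [0.4418 0.2564 0.042 ] tool [-0.0911 -0.0019  0.1578]
```

View pics/w2a.png

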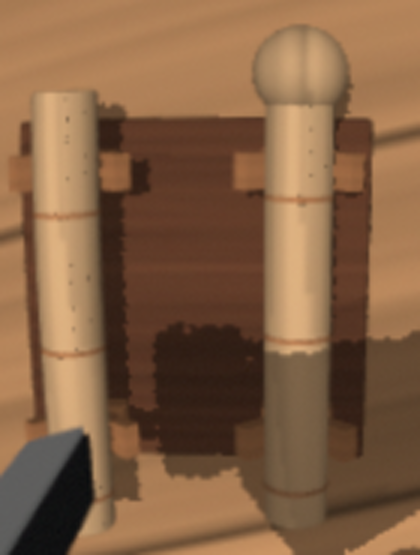

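The crop shows a rod with a ball knob at (260,103) running down column 259, and the plain spare at column 183. The TCP is already over the middle of the handle to within 1 mm, so I'll go down and grip.

send_rows(offset=[[0, -0.1, 3.5], [0, -0.1, 7], [0, -0.1, 10.5], [0, -0.1, 13.5], [0, -0.1, 15.5], [0, -0.1, 17], [0, -0.1, 17.6], [0, -0.1, 17.6]], angular=[[0, 0, 0], [0, 0, 0], [0, 0, 0], [0, 0, 0], [0, 0, 0], [0, 0, 0], [0, 0, 0], [0, 0, 0]], claw=0.25, grip_force=25)

```text
time: 4.62
tcp_pos: [0.5303, 0.2333, 0.0237]
ee_rot: [0.0, 0.993, -0.118, -0.001]
wrist_force: [-0.0, 0.9, -0.0]
opening: 0.0705
```

send_rows(offset=[[0, 0, 0], [0, 0, 0], [0, 0, 0], [0, 0, 0], [0, 0, 0], [0, 0, 0]], angular=[[0, 0, 0], [0, 0, 0], [0, 0, 0], [0, 0, 0], [0, 0, 0], [0, 0, 0]], claw=1)

```text
time: 5.12
tcp_pos: [0.5307, 0.2343, 0.0248]
ee_rot: [-0.0, 0.993, -0.118, 0.0]
wrist_force: [1.3, -0.6, -0.6]
opening: 0.0338
```

send_rows(offset=[[0, 0, 0], [0, 0, 0], [0, 0, 0], [0, 0, 0]], angular=[[0, 0, 0], [0, 0, 0], [0, 0, 0], [0, 0, 0]], claw=1)

```text
time: 5.45
tcp_pos: [0.531, 0.235, 0.025]
ee_rot: [-0.001, 0.993, -0.118, 0.001]
wrist_force: [1.3, 5.5, 2.2]
opening: 0.0252
```

send_rows(offset=[[0, 0, -1], [0, 0, -3], [0, 0, -6], [0, 0, -9.5], [0, 0, -13], [0, 0, -16], [0, 0, -18], [0, 0, -18]], angular=[[0, 0, 0], [0, 0, 0], [0, 0, 0], [0, 0, 0], [0, 0, 0], [0, 0, 0], [0, 0, 0], [0, 0, 0]])

```text
time: 6.12
tcp_pos: [0.5318, 0.2346, 0.2097]
ee_rot: [-0.002, 0.993, -0.118, 0.003]
wrist_force: [-0.4, -0.5, -0.6]
opening: 0.0254
```

```bash
python3 - <<'E'
from h import *
np.set_printoptions(precision=4,suppress=True)
s=manip.get_state();im=manip.capture('wrist');save('w3',im);np.save('w3.npy',im)
print(s['time'],s['tcp_pos'],s['ee_rot'],s['wrist_force'],s['opening'])
save('s3',manip.capture('scene'))
R=R_of(s['ee_rot'])
# expected knob pixel
print(wrist_w2px(s,s['tcp_pos']+R@[.09,0,-.0188]),wrist_w2px(s,s['tcp_pos']+R@[-.09,0,-.0188]))
E
```

```text
6.1167 [0.5318 0.2346 0.2097] [-0.0016  0.993  -0.1178  0.0032] [-0.3579 -0.4905 -0.5722] 0.02540817313957515
[260.0541  91.4935] [260.3578 353.8884]
```

View pics/w3.png

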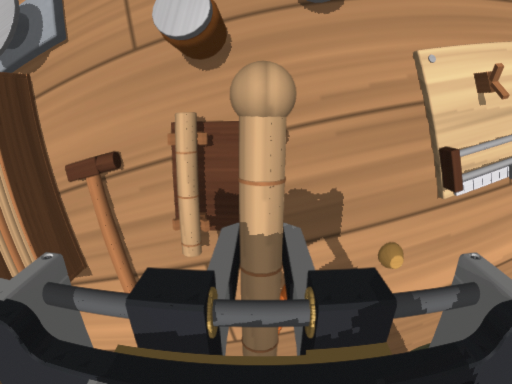

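send_rows(offset=[[1, 2.3, 0], [2.6, 6, 0], [4.4, 10, 0], [6, 14, 0], [7.8, 18, 0], [9.6, 22, 0], [11.4, 26, 0], [13, 29.6, 0]], angular=[[0, 0, -0.12], [0, 0, -0.24], [0, 0, -0.36], [0, 0, -0.48], [0, 0, -0.6], [0, 0, -0.72], [0, 0, -0.84], [0, 0, -0.96]])

```text
time: 6.88
tcp_pos: [0.5822, -0.0593, 0.2026]
ee_rot: [-0.001, 0.939, 0.344, -0.001]
wrist_force: [0.7, 0.3, -0.3]
opening: 0.0252
```

```bash
cat > go.py <<'E'
from h import *
import sys
s=manip.get_state();R=R_of(s['ee_rot']);t=np.array([float(a) for a in sys.argv[1:4]]);yaw=float(sys.argv[4])
y0=np.arctan2(R[1,0],R[0,0]);print('t',s['time'],'pos',s['tcp_pos'].round(4),'yaw',round(y0,4),'tilt',R[:,2].round(4),'F',s['wrist_force'].round(1),'op',s['opening'])
print('offset cm',((R.T@(t-s['tcp_pos']))*100).round(2),'wz',round(-(yaw-y0),3),'q',s['q'].round(2))
E
python3 go.py .603 -.1655 .2 1.614
```

```text
t 6.8833 pos [ 0.5822 -0.0593  0.2026] yaw 0.7021 tilt [-3.e-03  4.e-04 -1.e+00] F [ 0.7  0.3 -0.3] op 0.025232423007432316
offset cm [-5.27  9.45  0.25] wz -0.912 q [-0.16  0.38  1.42 -0.    1.34  0.7 ]
```

send_rows(offset=[[-1.3, 2.4, 0], [-2.6, 4.7, 0], [-3.9, 7, 0], [-5.2, 9.4, 0], [-5.2, 9.4, 0], [-5.2, 9.4, 0], [-5.2, 9.4, 0], [-5.2, 9.4, 0]], angular=[[0, 0, -0.12], [0, 0, -0.24], [0, 0, -0.36], [0, 0, -0.48], [0, 0, -0.6], [0, 0, -0.72], [0, 0, -0.84], [0, 0, -0.912]])

```text
time: 7.55
tcp_pos: [0.6025, -0.163, 0.2022]
ee_rot: [-0.002, 0.691, 0.722, -0.001]
wrist_force: [0.4, -0.3, -1.5]
opening: 0.0251
```

send_rows(offset=[[0, 0, 0], [0, 0, 0]], angular=[[0, 0, 0], [0, 0, 0]])

```text
time: 7.72
tcp_pos: [0.6028, -0.1628, 0.2029]
ee_rot: [-0.001, 0.695, 0.719, -0.001]
wrist_force: [-0.1, 0.9, -1.4]
opening: 0.0251
```

```bash
python3 go.py .603 -.1655 .11 1.614; python3 - <<'E'
from h import *
s=manip.get_state();im=manip.capture('wrist');save('w4',im);np.save('w4.npy',im)
import pickle;pickle.dump(s,open('w4.pkl','wb'))
im=manip.capture('top');save('t4',im,(230,110,420,260),4)
E
```

```text
t 7.7167 pos [ 0.6028 -0.1628  0.2029] yaw 1.6057 tilt [-2.3e-03  7.0e-04 -1.0e+00] F [-0.1  0.9 -1.4] op 0.025115355370091696
offset cm [-0.28  0.03  9.29] wz -0.008 q [-0.32  0.47  1.29 -0.    1.38 -0.36]
```

View pics/w4.png

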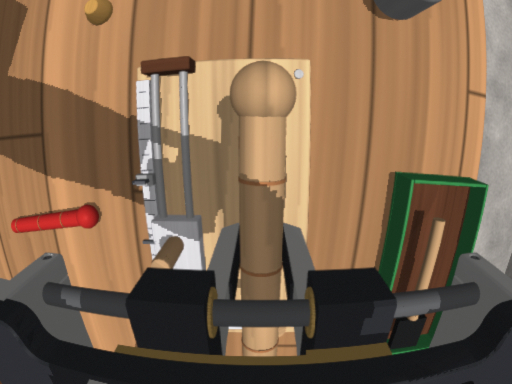

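View pics/t4.png

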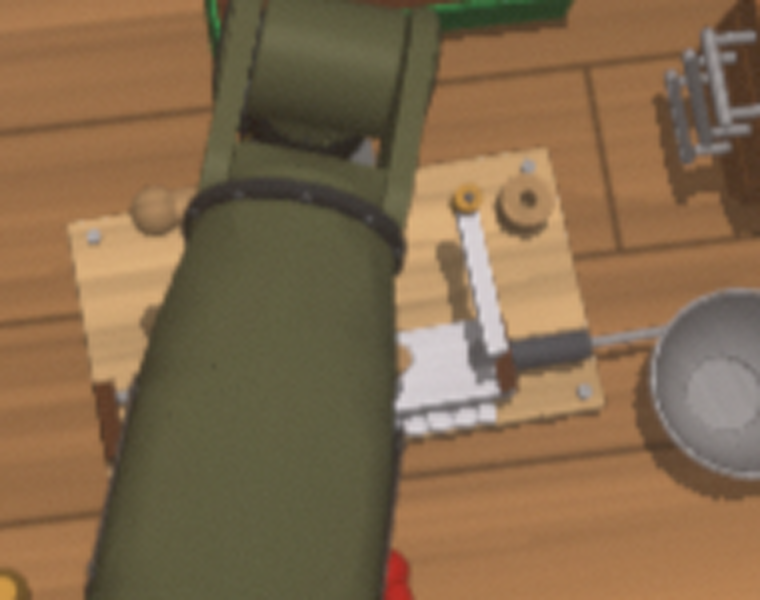

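send_rows(offset=[[-0.1, 0, 2], [-0.2, 0, 5], [-0.2, 0, 8], [-0.2, 0, 10.5], [-0.2, 0, 12], [-0.2, 0, 12.8], [-0.2, 0, 12.8]], angular=[[0, 0, -0.008], [0, 0, -0.008], [0, 0, -0.008], [0, 0, -0.008], [0, 0, -0.008], [0, 0, -0.008], [0, 0, -0.008]])

```text
time: 8.4
tcp_pos: [0.6026, -0.1646, 0.0746]
ee_rot: [-0.001, 0.691, 0.723, -0.001]
wrist_force: [1.4, 0.4, -1.1]
opening: 0.0251
```

```bash
python3 go.py .603 -.165 .058 1.614; python3 - <<'E'
from h import *
im=manip.capture('scene');save('s5',im,(110,150,290,280),4)
s=manip.get_state();im=manip.capture('wrist');save('w5',im)
E
```

```text
t 8.4 pos [ 0.6026 -0.1646  0.0746] yaw 1.6151 tilt [-2.8e-03  9.0e-04 -1.0e+00] F [ 1.4  0.4 -1.1] op 0.02508840805737859
offset cm [-0.04  0.05  1.66] wz 0.001 q [-0.33  0.59  1.42 -0.    1.13 -0.37]
```

View pics/s5.png

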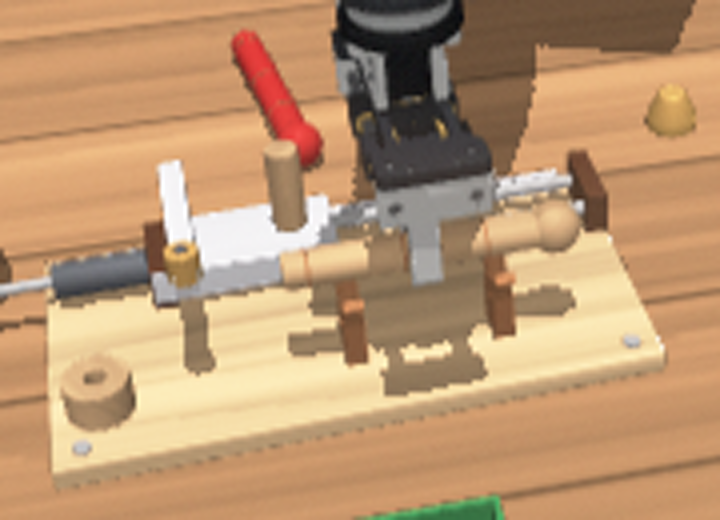

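View pics/w5.png

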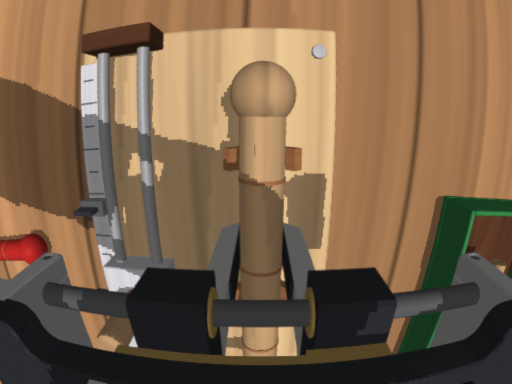

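The handle is centred over the saddle: the saddle spans columns 223–302 at row 157 and the rod's centre is at column 262. I'll lower it slowly.

send_rows(offset=[[-0.04, 0, 0.5], [-0.04, 0, 0.9], [-0.04, 0, 1.2], [-0.04, 0, 1.4], [-0.04, 0, 1.5], [-0.04, 0, 1.5]], angular=[[0, 0, 0], [0, 0, 0], [0, 0, 0], [0, 0, 0], [0, 0, 0], [0, 0, 0]])

```text
time: 9.0
tcp_pos: [0.6033, -0.1653, 0.0612]
ee_rot: [-0.0, 0.691, 0.723, -0.0]
wrist_force: [-0.9, -0.7, -1.2]
opening: 0.0249
```

send_rows(offset=[[0, 0, 0.1], [0, 0, 0.2], [0, 0, 0.2]], angular=[[0, 0, 0], [0, 0, 0], [0, 0, 0]])

```text
time: 9.25
tcp_pos: [0.6033, -0.1653, 0.0593]
ee_rot: [-0.0, 0.691, 0.723, -0.0]
wrist_force: [0.5, -1.2, -1.3]
opening: 0.0254
```

send_rows(offset=[[0, 0, 0.05], [0, 0, 0.1], [0, 0, 0.1]], angular=[[0, 0, 0], [0, 0, 0], [0, 0, 0]])

```text
time: 9.5
tcp_pos: [0.6034, -0.1654, 0.0585]
ee_rot: [0.0, 0.691, 0.723, 0.0]
wrist_force: [1.1, 0.3, -1.4]
opening: 0.0254
```

send_rows(offset=[[0, 0, 0.05], [0, 0, 0.1], [0, 0, 0.1]], angular=[[0, 0, 0], [0, 0, 0], [0, 0, 0]])

```text
time: 9.75
tcp_pos: [0.6038, -0.1654, 0.058]
ee_rot: [0.001, 0.691, 0.723, 0.0]
wrist_force: [1.1, 0.2, 4.3]
opening: 0.0255
```

send_rows(offset=[[0, 0, 0.05], [0, 0, 0.1], [0, 0, 0.1]], angular=[[0, 0, 0], [0, 0, 0], [0, 0, 0]])

```text
time: 10.0
tcp_pos: [0.6041, -0.1655, 0.0576]
ee_rot: [0.001, 0.691, 0.723, 0.0]
wrist_force: [-0.1, 0.8, 9.7]
opening: 0.0253
```

send_rows(offset=[[0, 0, -0.1], [0, 0, -0.1], [0, 0, -0.1], [0, 0, -0.1], [0, 0, -0.1], [0, 0, -0.1]], angular=[[0, 0, 0], [0, 0, 0], [0, 0, 0], [0, 0, 0], [0, 0, 0], [0, 0, 0]], claw=0.4)

```text
time: 10.5
tcp_pos: [0.6033, -0.1653, 0.0572]
ee_rot: [-0.0, 0.691, 0.723, -0.0]
wrist_force: [0.4, -0.1, -0.1]
opening: 0.0562
```

send_rows(offset=[[0, 0, -1], [0, 0, -3], [0, 0, -6], [0, 0, -9], [0, 0, -12], [0, 0, -15], [0, 0, -15]], angular=[[0, 0, 0], [0, 0, 0], [0, 0, 0], [0, 0, 0], [0, 0, 0], [0, 0, 0], [0, 0, 0]])

```text
time: 11.08
tcp_pos: [0.605, -0.1659, 0.2149]
ee_rot: [0.004, 0.691, 0.723, 0.002]
wrist_force: [0.0, 0.3, 1.6]
opening: 0.0563
```

```bash
python3 go.py .4966 -.2447 .19 1.614; python3 - <<'E'
from h import *
np.set_printoptions(precision=4,suppress=True)
im=manip.capture('scene');save('s6',im,(110,150,290,280),4)
s=manip.get_state();im=manip.capture('wrist');save('w6',im);np.save('w6.npy',im)
import pickle;pickle.dump(s,open('w6.pkl','wb'))
for t,z in(('handle_mid',.075),('handle_knob',.075),('seat',.075),('post',.095),('pointer',.047),('mark',.026)):
    for d in manip.spot_point('wrist',t)[:1]: print(t,round(d['score'],2),d['xy'],wrist_px2w(s,d['xy'],z))
E
```

```text
t 11.0833 pos [ 0.605  -0.1659  0.2149] yaw 1.6163 tilt [ 0.0092 -0.0031 -1.    ] F [0.  0.3 1.6] op 0.05628703637297312
offset cm [ -7.37 -11.21   2.42] wz 0.002 q [-0.33  0.46  1.28  0.    1.39 -0.37]
handle_mid 0.74 [260.0, 188.2] [ 0.6041 -0.1688  0.075 ]
handle_knob 0.84 [263.4, 103.0] [ 0.6035 -0.0764  0.075 ]
seat 0.78 [259.3, 186.1] [ 0.6032 -0.1664  0.075 ]
post 0.74 [164.3, 252.7] [ 0.4972 -0.2445  0.095 ]
pointer 0.79 [140.6, 236.1] [ 0.4484 -0.2482  0.047 ]
mark 0.55 [141.7, 172.6] [ 0.448  -0.1664  0.026 ]
```

View pics/s6.png

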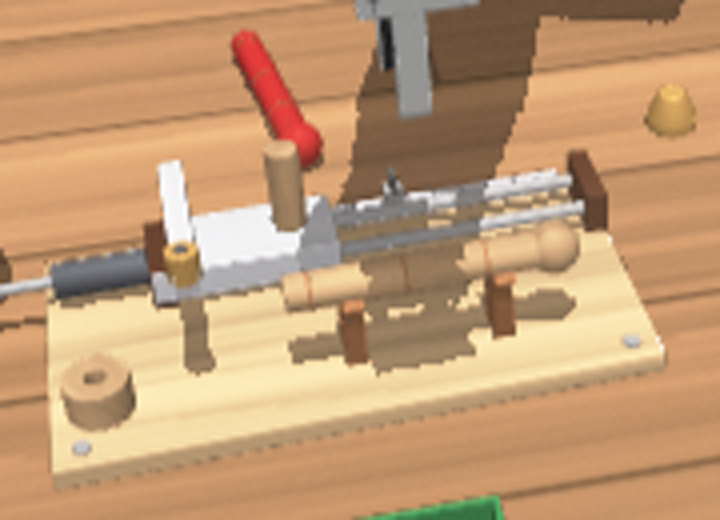

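View pics/w6.png

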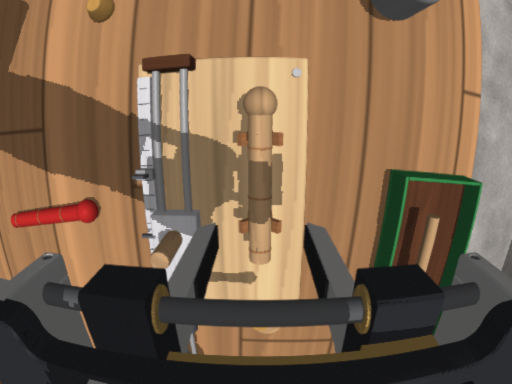

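```bash
python3 - <<'E'
from h import *
import pickle
s=pickle.load(open('w6.pkl','rb'))
th=.0433;R=np.array([[np.cos(th),-np.sin(th)],[np.sin(th),np.cos(th)]]);o=np.array([.603,-.1655])-R@[.05,0]
for n,p,z in(('knob',(260,102.5),.075),('tail',(260,262),.075),('sA',(260,139),.077),('sB',(260,226.5),.077)):
    print(n,R.T@(wrist_px2w(s,p,z)[:2]-o))
save('w6a',np.load('w6.npy'),(220,75,310,275),3)
E
```

```text
knob [0.05081824 0.08948459]
tail [ 0.0510225 -0.0946146]
sA [0.05086849 0.0508046 ]
sB [ 0.05097843 -0.04763085]
```

View pics/w6a.png

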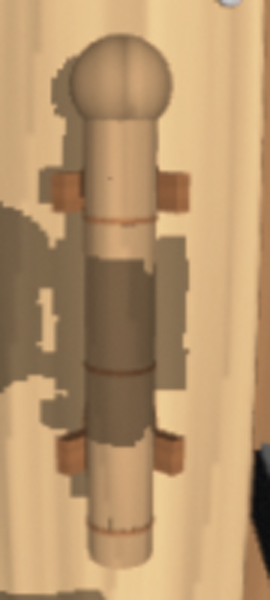

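The handle is seated in both saddles, centred to within about 1–2 mm, with its knob towards +y. Next I'll go above the post with the jaws along the slide and the wrist camera on the robot's side, where it can see the pointer and blade.

send_rows(offset=[[-0.6, -0.9, 0], [-1.2, -1.8, 0], [-1.8, -2.7, 0], [-2.4, -3.6, 0], [-3, -4.5, 0.3], [-3.6, -5.4, 0.6], [-4.2, -6.3, 0.9], [-4.8, -7.2, 1.2]], angular=[[0, 0, -0.12], [0, 0, -0.24], [0, 0, -0.36], [0, 0, -0.48], [0, 0, -0.6], [0, 0, -0.72], [0, 0, -0.84], [0, 0, -0.96]])

```text
time: 12.15
tcp_pos: [0.533, -0.2168, 0.1948]
ee_rot: [-0.0, 0.276, 0.961, 0.0]
wrist_force: [-0.4, -0.4, 0.0]
opening: 0.0564
```

```bash
python3 go.py .4965 -.2448 .19 3.185
```

```text
t 12.15 pos [ 0.533  -0.2168  0.1948] yaw 2.5822 tilt [-8.e-04  4.e-04 -1.e+00] F [-0.4 -0.4  0. ] op 0.05638311244708013
offset cm [ 1.61 -4.31  0.48] wz -0.603 q [-0.45  0.37  1.46 -0.    1.32 -1.46]
```

send_rows(offset=[[0.4, -1, 0.1], [0.8, -2, 0.2], [1.2, -3, 0.3], [1.6, -4.3, 0.5], [1.6, -4.3, 0.5], [1.6, -4.3, 0.5], [1.6, -4.3, 0.5]], angular=[[0, 0, -0.12], [0, 0, -0.24], [0, 0, -0.36], [0, 0, -0.48], [0, 0, -0.603], [0, 0, -0.603], [0, 0, -0.603]])

```text
time: 12.73
tcp_pos: [0.4971, -0.2442, 0.1902]
ee_rot: [-0.0, -0.017, 1.0, 0.0]
wrist_force: [0.0, 0.1, -0.1]
opening: 0.0563
```

```bash
python3 go.py .4965 -.2448 .076 3.185; python3 - <<'E'
from h import *
s=manip.get_state();im=manip.capture('wrist');save('w7',im);np.save('w7.npy',im)
import pickle;pickle.dump(s,open('w7.pkl','wb'))
for t,z in(('post',.095),('pointer',.047),('mark',.026)):
    for d in manip.spot_point('wrist',t)[:1]: print(t,round(d['score'],2),d['xy'],wrist_px2w(s,d['xy'],z))
E
```

```text
t 12.7333 pos [ 0.4971 -0.2442  0.1902] yaw -3.108 tilt [-4.e-04  3.e-04 -1.e+00] F [ 0.   0.1 -0.1] op 0.056307543710245676
offset cm [ 0.05 -0.06 11.42] wz -6.293 q [-0.52  0.32  1.53  0.    1.29 -2.13]
post 0.92 [260.6, 202.2] [ 0.50261061 -0.24449071  0.095     ]
pointer 0.63 [258.2, 142.1] [ 0.44932818 -0.24886828  0.047     ]
mark 0.62 [324.9, 147.7] [ 0.45439167 -0.17041274  0.026     ]
```

View pics/w7.png

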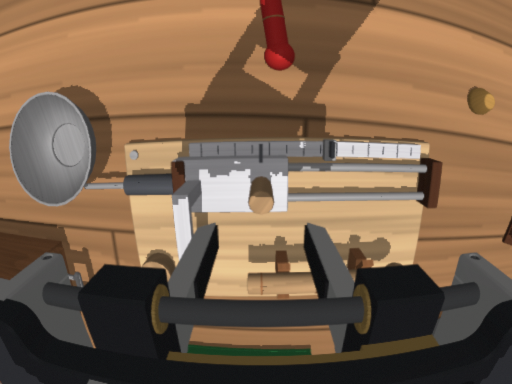

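send_rows(offset=[[0, 0, 2], [0, 0, 4.5], [0, 0, 7], [0, 0, 9], [0, 0, 10.5], [0, 0, 11.3], [0, 0, 11.4], [0, 0, 11.4]], angular=[[0, 0, -0.01], [0, 0, -0.01], [0, 0, -0.01], [0, 0, -0.01], [0, 0, -0.01], [0, 0, -0.01], [0, 0, -0.01], [0, 0, -0.01]])

```text
time: 13.6
tcp_pos: [0.4973, -0.2443, 0.0767]
ee_rot: [0.0, -0.024, 1.0, 0.0]
wrist_force: [-0.1, -0.3, -0.1]
opening: 0.0563
```

send_rows(offset=[[0, 0, 0], [0, 0, 0], [0, 0, 0], [0, 0, 0], [0, 0, 0], [0, 0, 0], [0, 0, 0], [0, 0, 0]], angular=[[0, 0, 0], [0, 0, 0], [0, 0, 0], [0, 0, 0], [0, 0, 0], [0, 0, 0], [0, 0, 0], [0, 0, 0]], claw=1, grip_force=45)

```text
time: 14.27
tcp_pos: [0.4972, -0.2442, 0.0767]
ee_rot: [0.0, -0.024, 1.0, -0.0]
wrist_force: [-0.8, 1.3, 4.1]
opening: 0.0235
```

```bash
cat > ptr.py <<'E'
from h import *
import sys,pickle
n=sys.argv[1]
s=manip.get_state();im=manip.capture('wrist');save(n,im);np.save(n+'.npy',im);pickle.dump(s,open(n+'.pkl','wb'))
save(n+'c',im,(180,60,430,210),3)
R=R_of(s['ee_rot']);y0=np.arctan2(R[1,0],R[0,0])
print(s['time'],s['tcp_pos'].round(4),'yaw',y0,'F',s['wrist_force'].round(1),'op',s['opening'],'tilt',R[:,2].round(4))
E
python3 ptr.py w8
```

```text
14.2667 [ 0.4972 -0.2442  0.0767] yaw -3.0939003688063833 F [-0.8  1.3  4.1] op 0.02346754886208827 tilt [ 2.e-04 -0.e+00 -1.e+00]
```

View pics/w8.png

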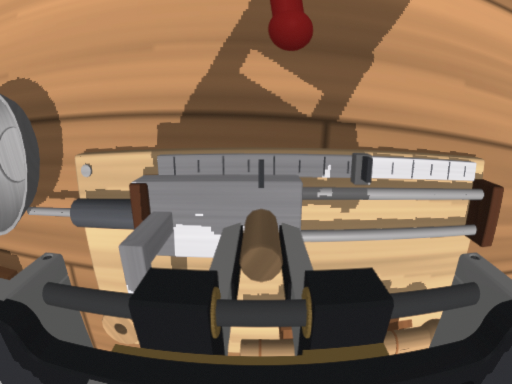

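send_rows(offset=[[0, 0.5, 0], [0, 1.5, 0], [-0.01, 2.6, 0], [-0.02, 3.8, 0], [-0.02, 5, 0], [-0.03, 6.2, 0], [-0.03, 7, 0], [-0.04, 7.4, 0]], angular=[[0, 0, 0], [0, 0, 0], [0, 0, 0], [0, 0, 0], [0, 0, 0], [0, 0, 0], [0, 0, 0], [0, 0, 0]])

```text
time: 14.98
tcp_pos: [0.4939, -0.17, 0.0767]
ee_rot: [0.0, -0.024, 1.0, -0.001]
wrist_force: [-2.1, -7.3, 3.2]
opening: 0.0236
```

send_rows(offset=[[0, 0, 0], [0, 0, 0], [0, 0, 0]], angular=[[0, 0, 0], [0, 0, 0], [0, 0, 0]])

```text
time: 15.23
tcp_pos: [0.494, -0.1707, 0.0767]
ee_rot: [0.0, -0.024, 1.0, -0.001]
wrist_force: [-1.4, -6.5, 3.7]
opening: 0.0233
```

```bash
python3 ptr.py w9
```

```text
15.2333 [ 0.494  -0.1707  0.0767] yaw -3.0937887205756742 F [-1.4 -6.5  3.7] op 0.023304655229686756 tilt [ 5.0e-04 -1.4e-03 -1.0e+00]
```

View pics/w9c.png

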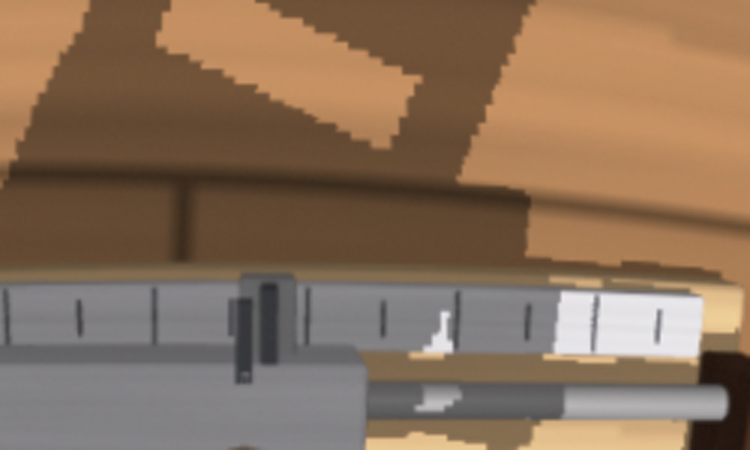

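```bash
cat > sep.py <<'E'
from h import *
import pickle,sys
n=sys.argv[1];a=[float(v) for v in sys.argv[2:]]
s=pickle.load(open(n+'.pkl','rb'));th=.0433;yd=np.array([-np.sin(th),np.cos(th)]);xd=np.array([np.cos(th),np.sin(th)])
p=wrist_px2w(s,(180+a[0]/3,60+a[1]/3),.047)
for z in(.032,.038,.044):
    b=wrist_px2w(s,(180+a[2]/3,60+a[3]/3),z);print(z,'need mm',1000*yd@(b-p)[:2],'dx',1000*xd@(b-p)[:2])
E
python3 sep.py w9 243 305 268 320
python3 - <<'E'
from h import *
save('w9d',np.load('w9.npy'),(240,140,300,195),12)
E
```

```text
0.032 need mm 6.392535425430567 dx 6.276231403882834
0.038 need mm 6.221116763231958 dx 5.201206276184378
0.044 need mm 6.049698101033321 dx 4.126181148485919
```

View pics/w9d.png

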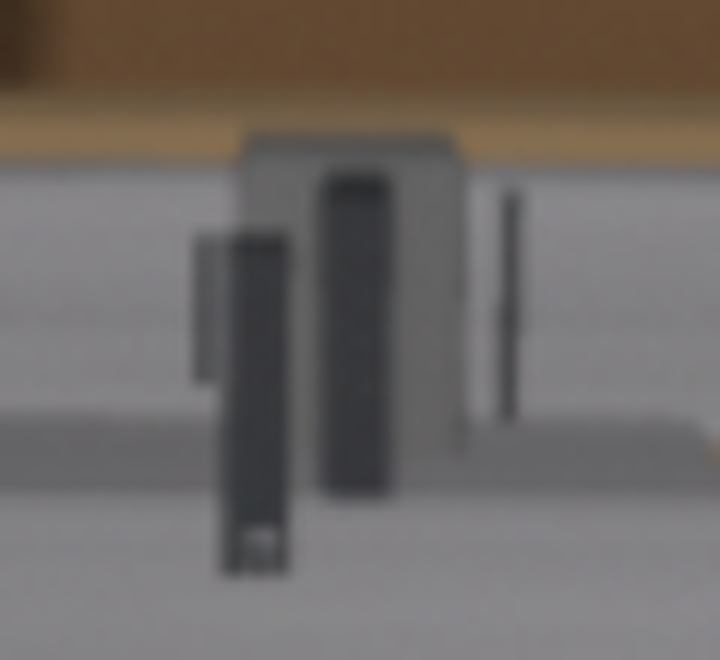

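The pointer is at crop column 259 and the blade at 357, where 4 mm is about 65 px, so roughly 6 mm of pull remains.

send_rows(offset=[[0, 0.2, 0], [0, 0.4, 0], [0, 0.6, 0], [0, 0.6, 0], [0, 0.6, 0]], angular=[[0, 0, 0], [0, 0, 0], [0, 0, 0], [0, 0, 0], [0, 0, 0]])

```text
time: 15.7
tcp_pos: [0.4937, -0.1648, 0.0767]
ee_rot: [0.0, -0.024, 1.0, -0.001]
wrist_force: [-0.6, -7.1, 3.2]
opening: 0.0231
```

```bash
python3 ptr.py w10; python3 - <<'E'
from h import *
save('w10d',np.load('w10.npy'),(235,140,295,195),12)
E
```

```text
15.7 [ 0.4937 -0.1648  0.0767] yaw -3.0939516277218906 F [-0.6 -7.1  3.2] op 0.02311640821732585 tilt [ 6.0e-04 -1.5e-03 -1.0e+00]
```

View pics/w10d.png

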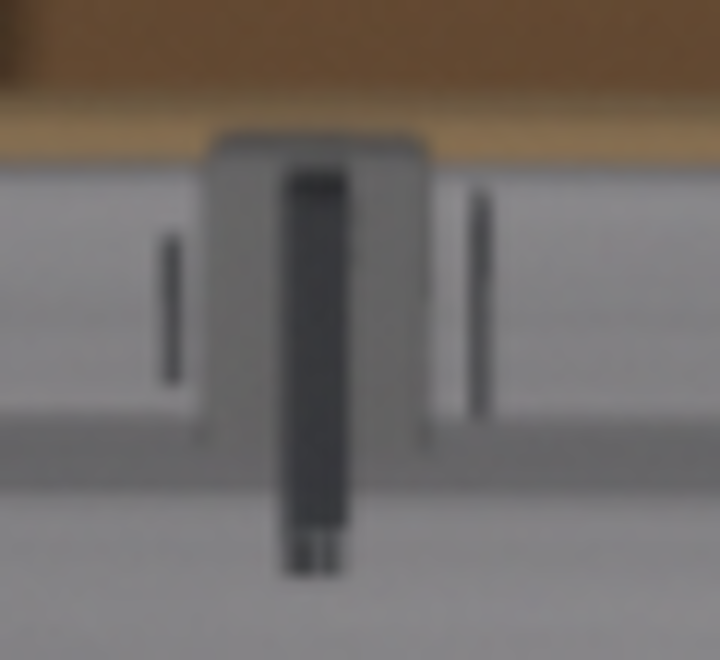

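The pointer (centre about 314) and the blade (about 317) overlap, so they agree to about 0.2 mm. I'll hold for a moment and check that it's stable and that the scene is in order.

send_rows(offset=[[0, 0.02, 0], [0, 0.02, 0], [0, 0.02, 0], [0, 0.02, 0], [0, 0.02, 0], [0, 0.02, 0], [0, 0.02, 0], [0, 0.02, 0]], angular=[[0, 0, 0], [0, 0, 0], [0, 0, 0], [0, 0, 0], [0, 0, 0], [0, 0, 0], [0, 0, 0], [0, 0, 0]])

```text
time: 16.42
tcp_pos: [0.4937, -0.1647, 0.0767]
ee_rot: [0.0, -0.024, 1.0, -0.001]
wrist_force: [-1.8, -6.1, 2.8]
opening: 0.0233
```

```bash
python3 ptr.py w11; python3 - <<'E'
from h import *
save('w11d',np.load('w11.npy'),(235,140,295,195),12)
im=manip.capture('scene');save('s11',im,(110,120,410,300),2.6)
E
```

```text
16.4167 [ 0.4937 -0.1647  0.0767] yaw -3.0940469541084417 F [-1.8 -6.1  2.8] op 0.023299212775089905 tilt [ 6.0e-04 -1.6e-03 -1.0e+00]
```

View pics/w11d.png

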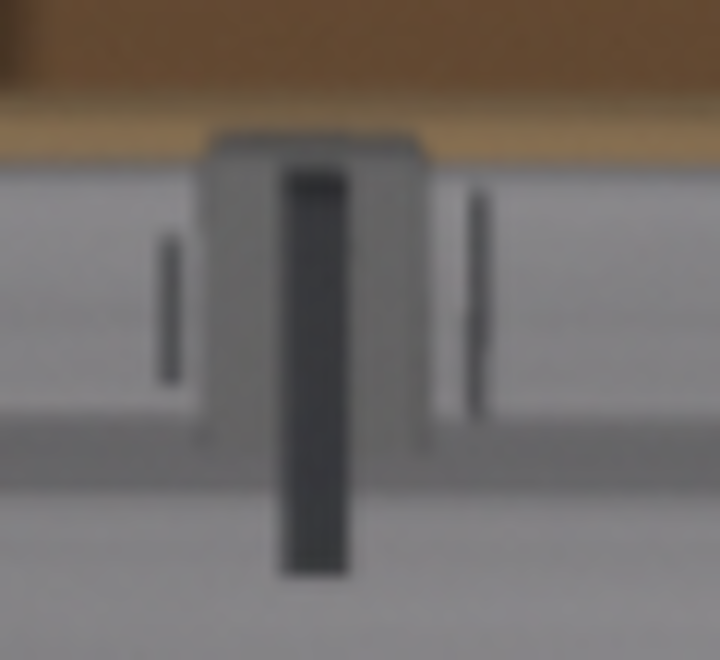

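View pics/s11.png

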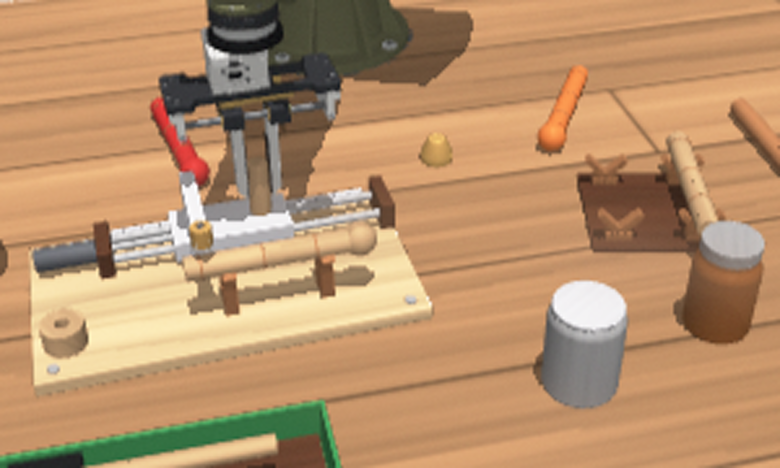

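Pointer and blade are in line and steady. The handle is seated in both saddles with its knob away from the barrel, and the rest of the scene looks untouched, so I'm handing in.

```bash
python3 -c "
from station import manip
manip.job_done()"
```

```text
the job is handed in; nothing more can be done
```

The bamboo handle with the knob is in both V saddles of the jig, and the gripper is holding the slide at the mark; the job was handed in at about 16.5 s.

- **Handle:** I took it from the right groove of the rest and lowered it until it touched at about 10 N. Its knob points away from the spring barrel. The last wrist picture, taken before the pull, put it within about 1–2 mm of centre. The tail end read 3 mm further off than the knob, which is about the limit of the measurement.
- **Slide:** I pulled it about 80 mm by the post. In the last wrist picture, after a 0.7 s hold, the pointer and the blade overlap to within about 0.2 mm. The grip was set to 45 N, with about 6–7 N of spring pull against it.
- **Rest of the table:** The final scene picture shows the handle still seated. The spare rod, hub, cap, tin, jar and red and orange look-alikes are where they were. The mallet and bowl are mostly outside that picture, but the arm was not near them after I picked up the handle.

No check failed. The first position estimates from the different cameras differed by 2–4 mm, and I settled those with closer wrist pictures before each grasp.

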